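Bring the shaft collar up onto the set-screw flat and hold it

ROBOT

A 6-joint arm with a two-finger parallel gripper is mounted at the origin on a cart in front of the work surface, level with it; the furniture and walls round the work are solid. World frame = base frame: x ahead of the robot, y to its left, z up, the work surface at z = 0. Lengths are in m, angles in rad, forces in N, time in s.
With the tool pointing down it reaches from about 0.4 to 0.825 m from the base axis. Payload 7 kg.
Tool frame: the origin (TCP) lies on the centre line of the jaws, within the pads' length; the fingertips stand 22 mm ahead of it and the grasp point (between the pads) lies 3 mm ahead of it (arm.tcp_to_tips is the distance from the TCP to the fingertips, in m); z points along the fingers, y is the line along which they close (so a half turn about z gives the same grasp; the last joint's range is limited). The gripper opens to 88 mm and grips with 3 to 60 N. Pads are 19 mm wide; open, the fingers measure 130 mm over their backs; the gripper's body (78 mm by 193 mm) begins 47 mm behind the grasp point.
Start: joints at [-0.994, 0.359, 0.012, 0, -1.224, -0.288], TCP at [0.192, -0.647, 0.249] pointing down, gripper open.
Joint ranges: [-3.07, 3.07], [-1.43, 2.12], [-1.02, 1.25], [-3.03, 1.67], [-3.05, -0], [-3.03, 3.03]. Speed limits (rad/s): [2.39, 2.39, 3.01, 3.14, 3.14, 3.14].

INTERFACE

Orientations are given as [roll, pitch, yaw] about the fixed x, y, z axes, in that order (R = Rz(yaw) Ry(pitch) Rx(roll)).
In Python, from station import arm gives the robot as it stands.
- The arm moves only by the tool jog_arm, never from a script. Its argument "targets" is a list of rows, each an object of numbers: "dx", "dy", "dz": the shift along the tool's x, y, z in mm; "rx", "ry", "rz": the turn, a rotation vector about the tool's x, y, z in rad; "gripper": the closure, from 0 (fully open) to 1 (shut). In form: [{"dx": .., "dy": .., "dz": .., "rx": .., "ry": .., "rz": .., "gripper": ..}, ...]. A call has exactly 8 rows; each row is the pose to reach, as a shift and turn from the pose commanded when the call began, along the tool's axes at that moment; what a row does not reach only later rows make up. A row lasts 1/12 s, in which the tool goes at most 41.7 mm and 7.16 degrees, less where a joint would pass 70% of its speed; a pose out of reach is approached as far as the arm can. A call with a gripper value outside its range is refused whole. The fingers move at their own pace and stop on an object; "force" is the grip in N (left out, the last holds). Time passes only in rows, so rows that repeat a pose let the fingers close, or fill a call up. It gives the time, the measured TCP pose, the force, the opening and the grip force at its end, in the units of the state.
- arm.get_state(): the state, without advancing time (a new reading comes with each control period).
- arm.grab_frame(name): name is "side" or "top"; returns a dict with "frame" (384x512x3 uint8, red, green, blue), "z_map" (384x512 float32, m along the optical axis (not along the pixel's ray), 0 where there is no reading), "fx", "fy", "cx", "cy" (pixels), "view" (4x4, takes a point from world to camera coordinates). Camera axes: x right, y down, z forward; pixel columns grow to the right and rows downward; lengths in m; the calibration is good to about 2 mm. A picture is of the moment at which its call begins.
- arm.job_done(): hands the job in; it is judged then, once.
The state is a dict: "t": time; "q": joint angles; "qd": joint speeds; "joint_efforts": joint torques, N m; "eef_pos": TCP position; "ee_rot": TCP orientation; "force": force on the tool from outside, world axes, zero at the start; "moment": the same for the moment, N m; "width": finger opening in m; "gripper_force": force on a finger pad.
Only numpy, scipy, OpenCV 4.12 (cv2) and the standard library are available. Lean on these libraries where they do the work, as an engineer would, in place of code of your own. Each camera call takes 0.05 s, during which the arm holds its last target. There are 200 camera calls.

TASK

On the bearing stand, turn the shaft until its set-screw flat squarely faces the key bush, and take the loose collar that lies at the foot of the shaft and bring it up along the shaft, its set-screw on the flat, until the screw head points straight at the hole of the key bush, level with it. Finish while still holding the collar there in the gripper, so that the screw could be tightened through the bush; leave the other things on the bench where they are.

Things in the scene. Friction and masses are not known exactly. Their poses are not given: they have to be found in the camera images.
- stand: Fixed bearing stand: aluminium base plate 155 x 80 x 10 mm, on it a grey round housing (flange 60 mm across to z = 19 mm, above it 40 mm across to z = 40 mm) with an upright steel shaft. Origin: on the shaft's axis at bench level; z up along the shaft; -x points to the key bush, whose post is 12 x 30 mm, 82 mm high, centred at x = -94 mm.
- bush_mouth (a point): Centre of the key bush's mouth: a steel tube 14 mm across with a small dark hole, lying level on its post and aimed at the shaft; the mouth is 75 mm from the shaft's axis and 71 mm above the bench. Axes as the stand's.
- shaft (a joint): Angle of the shaft (rad), positive anticlockwise from above; 0 when its flat squarely faces the key bush (the stand's -x). Turns from -2.6 to 2.6, stiff (0.08 N m of friction), stays where it is left.
- shaft_flat (a point): Middle of the shaft's flat, 80 mm above the bench, on its face 7.5 mm from the axis; its -x is the way the flat faces, z up. The shaft's end is a D, 26 mm diameter, 20.5 mm from the flat to the round back opposite, flat 21 mm wide; it reaches from 63 mm above the bench to the shaft's top at 98 mm and can be pinched there while the collar lies below.
- shaft_shoulder (a point): Lower end of the D, on the shaft's axis, 56 mm above the bench. From here up to 63 mm a tapered shoulder widens from 19 to 26 mm diameter (the flat runs down through it); from here down to the housing (z = 40 mm) the shaft is a round neck 17 mm across. Round the neck's foot a spigot 26 mm across, 2.5 mm high, centres the collar.
- collar: Loose plain aluminium shaft collar round the shaft, a ring 48 mm outside, 29 mm bore, 14 mm high, about 90 g, lying on the housing (underside 40 mm above the bench). Origin: centre of its underside, z up; the set-screw is on its -x. It turns freely round the neck and can only go up, along the shaft; once on the D it and the shaft turn together, with some play.
- collar_screw (a point): Outer end of the dark set-screw's head (8.4 mm across, 4.5 mm out of the collar), 28.5 mm from the collar's axis, 7 mm above its underside. The screw's tip (5 mm across) stands 5 mm into the bore, ending 9.5 mm from the axis: the collar passes up onto the D only with the screw within about 20 degrees of the flat, else it catches under the shoulder.
- small_jar: Bystander: small clear jar of screws, 34 mm across, 28 mm high; origin under its centre.
- nose_pliers: Bystander: long-nose pliers with red handles lying flat, 114 x 30 x 9 mm; origin under the centre.
- etape_roll: Bystander: roll of black tape, 62 mm across, 19 mm high; origin under its centre.
- spare_motor_1: Bystander: small white motor with a short shaft and a black lead, 29 x 67 x 33 mm; origin under its middle.
Mind the look-alikes: they are no part of the job. Several things have the shape of the collar; the one meant has the colours described above.

How it is judged:
At the end, for the whole second after the job is handed in: The fingers still hold the collar (more than 1 N) round the D of the shaft, upright within 0.15 rad and at rest, its set-screw level with the key bush within 6 mm and pointing at it within 0.2 rad, and the shaft's flat faces the bush within 0.2 rad (z of collar_screw in the frame of stand between 0.065 and 0.077 m and x of collar_screw in the frame of stand below -0.02 m and angle between the x axis of collar and the x axis of stand, either way round below 0.2 rad and value of joint shaft between -0.2 and 0.2 rad and angle between collar's own z axis and vertical below 0.15 rad and horizontal distance between collar and stand below 0.004 m and contact force between the fingers and collar above 1 N and linear speed of collar below 0.02 m/s); the arm keeps its last pose, push and grip.
It fails at once if another thing on the bench is shifted by more than 3 cm (distance of any of small_jar, nose_pliers, etape_roll, spare_motor_1 from where it was at the start of the episode above 0.03 m).
It also fails if it takes over 51 s, if anything falls off the work surface, if the arm or the gripper's body presses on something with over 40 N, if the wrist force passes 120 N, or if a joint passes its speed limit or range.

## Working session

There is one attempt and no reset: what is moved stays moved. The work goes in short steps, Python scripts to look and compute and a tool call to move; the robot and the scene stay as the last step left them, time stands still between calls to the robot, and variables do not carry over. Pictures are saved under pics/ and viewed, at most 10 in all, crops included, and the job is handed in when it is done.

Besides the shell and the picture viewer there is one more tool, called after "Emit:" as a command line: name --argument value ..., lists and objects as JSON in quotes. jog_arm: Moves the arm, as the interface text tells. Its arguments: {"type":"object","properties":{"targets":{"type":"array","items":{"type":"object","properties":{"dx":{"type":"number"},"dy":{"type":"number"},"dz":{"type":"number"},"rx":{"type":"number"},"ry":{"type":"number"},"rz":{"type":"number"},"gripper":{"type":"number"}}}},"force":{"type":"number"}},"required":["targets"]}

```bash
mkdir -p pics; ls
python3 - <<'E'
from station import arm
import cv2,numpy as np
s=arm.get_state();print(s)
for n in("side","top"):
    f=arm.grab_frame(n);np.savez(f"{n}0.npz",**f);cv2.imwrite(f"pics/{n}0.png",f["frame"][:,:,::-1]);print(n,f["fx"],f["cx"],f["cy"],np.round(f["view"],3))
a=cv2.imread("pics/side0.png");b=cv2.imread("pics/top0.png")
E
```

```text
pics
{'t': 0.0, 'q': array([-9.93899081e-01,  3.59394333e-01,  1.10644969e-02, -3.41099869e-04,
       -1.22407117e+00, -2.88132975e-01]), 'qd': array([ 0.00054477,  0.00136086, -0.00111707, -0.0004141 , -0.00089441,
       -0.0008913 ]), 'joint_efforts': array([-4.83529238e-04, -5.82722819e+01,  2.93050146e+01,  6.99730173e+00,
        7.02512145e-03, -1.83269685e-04]), 'eef_pos': array([ 0.19209194, -0.64663104,  0.24762191]), 'ee_rot': array([ 3.13996300e+00, -1.48598424e-04, -2.85294443e+00]), 'force': array([ 0.98335755,  0.08073939, -0.16034934]), 'moment': array([ 0.00980586,  0.03983058, -0.00385424]), 'gripper_force': 0.0, 'width': 0.08767954094631003}
side 487.7247183271514 251.30723570274392 191.54965340929675 [[ 0.997  0.079  0.011 -0.523]
 [ 0.057 -0.604 -0.795  0.147]
 [-0.056  0.793 -0.606  1.006]
 [ 0.     0.     0.     1.   ]]
top 359.06082150519774 255.58219071834995 187.9110249225839 [[-0.017 -1.     0.021  0.18 ]
 [-0.989  0.014 -0.147  0.523]
 [ 0.147 -0.023 -0.989  0.991]
 [ 0.     0.     0.     1.   ]]
```

View pics/side0.png

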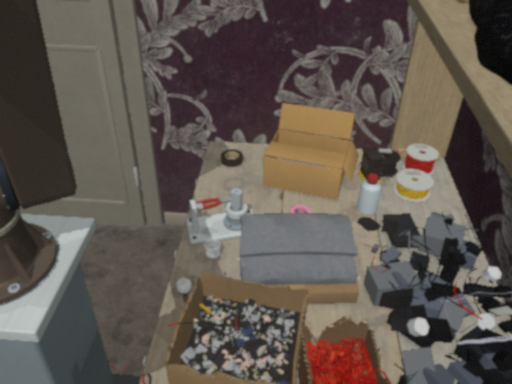

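View pics/top0.png

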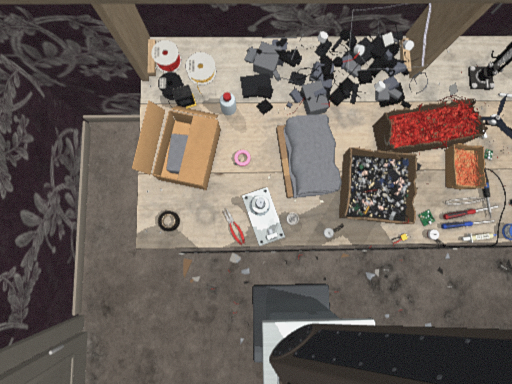

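The side view shows the stand at about (225,215). The top view shows it at (262,213), with the shaft near (260,200) and the bush post near (271,237). The pink ring at (242,157) is a look-alike. I'll enlarge both views to confirm.

Run:
```python
import cv2,numpy as np
a=cv2.imread("pics/side0.png")[175:255,175:265];b=cv2.imread("pics/top0.png")[175:255,220:310]
r=lambda i:cv2.resize(i,(400,356),interpolation=cv2.INTER_CUBIC)
cv2.imwrite("pics/crop0.png",np.hstack([r(a),r(b)]))
for n,pts in(("side",[(236,193),(236,212),(194,205),(213,225)]),("top",[(260,200),(262,190),(271,237),(255,212)])):
    f=np.load(n+"0.npz");V=np.linalg.inv(f["view"])
    for u,v in pts:
        z=f["z_map"][v,u];print(n,u,v,np.round((V@[(u-f["cx"])*z/f["fx"],(v-f["cy"])*z/f["fy"],z,1])[:3],3))
```

```text
side 236 193 [0.478 0.153 0.099]
side 236 212 [0.479 0.144 0.054]
side 194 205 [0.392 0.125 0.082]
side 213 225 [0.427 0.146 0.01 ]
top 260 200 [0.484 0.162 0.098]
top 262 190 [0.523 0.153 0.017]
top 271 237 [0.386 0.134 0.082]
top 255 212 [0.456 0.175 0.052]
```

View pics/crop0.png

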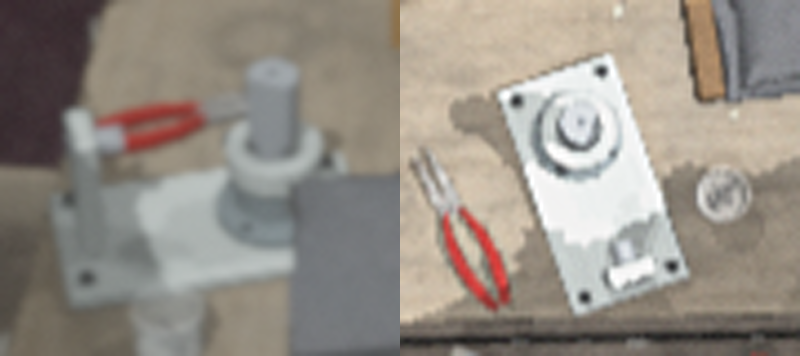

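The crops confirm the stand. The shaft top is at about top px (260,203), the pale ring round its foot is the aluminium collar, and the bush is at about (271,233). The pink ring at (242,157) is the look-alike because it is the wrong colour and is lying loose. Next I measure the axis, the stand yaw, the flat and the screw.

Run:
```python
import cv2,numpy as np
P={}
for n in("side","top"):
    f=np.load(n+"0.npz");V=np.linalg.inv(f["view"]);v,u=np.mgrid[:384,:512];z=f["z_map"]
    c=np.stack([(u-f["cx"])*z/f["fx"],(v-f["cy"])*z/f["fy"],z,np.ones_like(z)],-1)@V.T
    p=c[...,:3];ok=(z>0)&(np.hypot(p[...,0]-.46,p[...,1]-.155)<.11)
    for nm,lo,hi in(("shaft",.094,.103),("post",.078,.086),("collar",.05,.058),("plate",.006,.014)):
        m=ok&(p[...,2]>lo)&(p[...,2]<hi);q=p[m]
        if len(q)<4: print(n,nm,len(q));continue
        r=cv2.minAreaRect(q[:,:2].astype(np.float32)*1000)
        print(n,nm,len(q),np.round(np.median(q,0),4),np.round(q.mean(0),4),"rect",np.round(r[0],1),np.round(r[1],1),round(r[2],1))
im=[]
for n,(x0,y0,w,h) in(("side",(215,180,44,44)),("top",(238,183,44,44))):
    i=np.load(n+"0.npz")["frame"][y0:y0+h,x0:x0+w,::-1]
    i=np.clip((i.astype(float)-60)*1.3,0,255).astype(np.uint8)
    im.append(cv2.resize(i,(396,396),interpolation=cv2.INTER_CUBIC))
cv2.imwrite("pics/crop1.png",np.hstack(im))
```

```text
side shaft 74 [0.4799 0.1599 0.0971] [0.4802 0.1532 0.0972] rect [483.2 113.8] [ 23.6 121.2] 5.4
side post 92 [0.3952 0.1377 0.0813] [0.4267 0.1402 0.0812] rect [437.4 140.4] [112.2  27.4] 11.2
side collar 182 [0.4754 0.1508 0.0533] [0.4688 0.1498 0.0533] rect [441.4 150. ] [123.1  45. ] 11.8
side plate 1172 [0.4245 0.1358 0.0094] [0.4249 0.1443 0.0095] rect [427.8 164.8] [191.4 149. ] 59.3
top shaft 68 [0.4813 0.1625 0.098 ] [0.4811 0.1573 0.098 ] rect [483.9 113.7] [ 25.  119.9] 4.4
top post 60 [0.3912 0.1341 0.0812] [0.3966 0.1325 0.0814] rect [440.6 100.6] [ 92.6 119.1] 14.9
top collar 137 [0.4779 0.1632 0.0539] [0.4791 0.1592 0.0538] rect [497.1 125. ] [ 46.5 129. ] 25.5
top plate 1219 [0.4343 0.1545 0.0099] [0.4393 0.1586 0.01  ] rect [450.4 158.7] [161.9 194.6] 18.3
```

View pics/crop1.png

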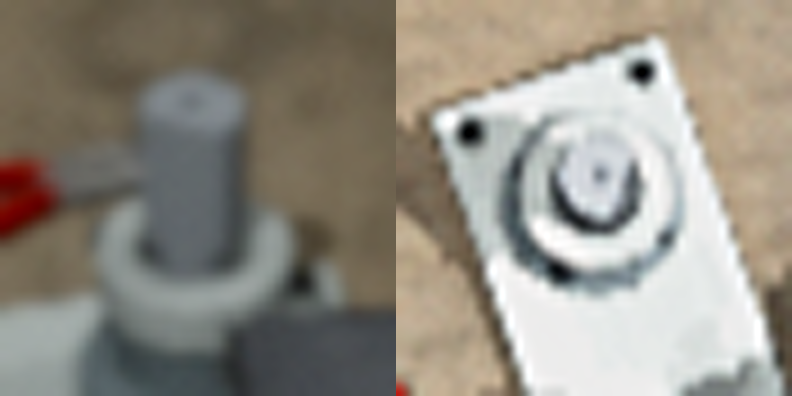

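```bash
cat > h.py <<'E'
import numpy as np,cv2
def load(n,k=0): return np.load(f"{n}{k}.npz")
def ray(f,u,v,z):
    R=f["view"][:3,:3];o=-R.T@f["view"][:3,3];d=R.T@[(u-f["cx"])/f["fx"],(v-f["cy"])/f["fy"],1]
    return o+d*(z-o[2])/d[2]
def proj(f,p):
    c=f["view"]@np.append(p,1);return np.array([c[0]*f["fx"]/c[2]+f["cx"],c[1]*f["fy"]/c[2]+f["cy"]])
E
python3 - <<'E'
from h import *
t=load("top");s=load("side")
C=[ray(t,*c,.01)[:2] for c in((242.05,195.7),(266.8,187.4),(285.3,236.1),(261,245.6))]
print(np.round(C,4));L=[np.linalg.norm(C[i]-C[i-1]) for i in range(4)];print(L)
for a,b in((3,0),(2,1)): d=C[b]-C[a];print("yaw",np.arctan2(d[1],d[0]))
print("dot top",ray(t,238+(600-396)/9,183+173/9,.098),"side",ray(s,215+190/9,180+102/9,.098))
for z in(.047,.019,.054):
  for q in((558,270),(665,238)): print(z,q,ray(t,238+(q[0]-396)/9,183+q[1]/9,z))
f=t;V=np.linalg.inv(f["view"])
for n,f in(("top",t),("side",s)):
    z=f["z_map"];v,u=np.mgrid[:384,:512]
    p=(np.stack([(u-f["cx"])*z/f["fx"],(v-f["cy"])*z/f["fy"],z,np.ones_like(z)],-1)@np.linalg.inv(f["view"]).T)[...,:3]
    for c,lo,hi,r in(((.481,.161),.094,.103,.03),((.391,.136),.078,.087,.03),((.481,.161),.05,.058,.04)):
        m=(np.hypot(p[...,0]-c[0],p[...,1]-c[1])<r)&(p[...,2]>lo)&(p[...,2]<hi);q=p[m]
        R=cv2.minAreaRect(q[:,:2].astype(np.float32)*1000);print(n,lo,len(q),np.round(q.mean(0),4),"circ",np.round(cv2.minEnclosingCircle(q[:,:2].astype(np.float32)*1000),1) if 0 else cv2.minEnclosingCircle(q[:,:2].astype(np.float32)*1000),R)
E
```

```text
[[0.5076 0.2114]
 [0.5311 0.1385]
 [0.3884 0.0881]
 [0.3625 0.1587]]
[np.float64(0.15433779598030778), np.float64(0.07669214914470986), np.float64(0.15137952660983664), np.float64(0.07522231363710513)]
yaw 0.3485624904481948
yaw 0.3391863966373335
dot top [0.47813995 0.16057438 0.098     ] side [0.4779726  0.15994858 0.098     ]
0.047 (558, 270) [0.45344744 0.17235377 0.047     ]
0.047 (665, 238) [0.46293522 0.13877313 0.047     ]
0.019 (558, 270) [0.45561774 0.17169947 0.019     ]
0.019 (665, 238) [0.46536962 0.1371841  0.019     ]
0.054 (558, 270) [0.45290486 0.17251735 0.054     ]
0.054 (665, 238) [0.46232662 0.13917038 0.054     ]
top 0.094 64 [0.4799 0.1633 0.0979] circ ((479.9219665527344, 162.24729919433594), 12.793015480041504) ((480.4329528808594, 164.01510620117188), (19.487276077270508, 25.217214584350586), 70.46446990966797)
top 0.078 57 [0.3923 0.1327 0.0814] circ ((393.02825927734375, 132.95526123046875), 15.335552215576172) ((391.29364013671875, 131.79281616210938), (25.90927505493164, 25.423067092895508), 65.42426300048828)
top 0.05 133 [0.4781 0.1621 0.0539] circ ((478.07122802734375, 163.3401641845703), 25.751262664794922) ((479.3841247558594, 162.16798400878906), (46.51884078979492, 46.575984954833984), 25.511165618896484)
side 0.094 68 [0.4787 0.1614 0.0972] circ ((478.592041015625, 161.45675659179688), 13.843688011169434) ((479.6463317871094, 163.13153076171875), (21.486427307128906, 23.730289459228516), 68.21202087402344)
side 0.078 54 [0.3897 0.13   0.0808] circ ((390.4710998535156, 132.25843811035156), 15.04928207397461) ((389.2557373046875, 129.6829376220703), (23.360713958740234, 25.241561889648438), 74.11058807373047)
side 0.05 162 [0.4783 0.1536 0.0532] circ ((476.2499084472656, 160.0245361328125), 25.642967224121094) ((478.5075988769531, 156.86337280273438), (46.73127746582031, 43.6144905090332), 4.987919330596924)
```

Run:
```python
from h import *
t=load("top");s=load("side")
A=np.array([.479,.1605])
for d in(155,233):
    for r,z in((.0265,.047),(.026,.019)):
        p=np.r_[A+r*np.array([np.cos(np.radians(d)),np.sin(np.radians(d))]),z];print(d,z,"top",proj(t,p).round(1),"side",proj(s,p).round(1))
g=s["frame"].mean(2).astype(int);print("side x222-250, y200-225");print(g[198:226,220:252])
g=t["frame"].mean(2).astype(int);print("top x248-274,y196-218");print(g[194:218,246:274])
```

```text
155 0.047 top [256.2 212.4] side [226.6 205.8]
155 0.019 top [256.1 213.1] side [227.  215.4]
233 0.047 top [267.7 209.4] side [228.5 215.3]
233 0.019 top [267.  210.2] side [228.9 224.9]
side x222-250, y200-225
[[128 133 136 137 138 137 138 140 144 145 142 140 139 139 139 139 139 139
  137 132 121 117 124 136 142 143 143 144 144 141 140 138]
 [128 133 136 138 139 140 139 140 141 143 141 140 138 138 139 139 139 139
  138 131 122 116 125 135 141 144 144 145 144 143 141 139]
 [117 127 134 136 136 136 135 133 129 127 131 135 137 139 138 139 139 139
  138 132 120 116 124 135 139 143 143 143 143 144 141 140]
 [106 116 125 125 124 121 121 122 124 128 132 136 137 139 140 139 139 139
  137 132 119 116 124 135 139 142 142 142 143 141 140 139]
 [ 94 105 115 119 117 117 122 131 144 153 152 141 137 139 138 139 139 138
  137 131 120 115 125 136 140 142 141 140 141 140 140 139]
 [ 97 111 121 126 124 128 134 151 167 171 162 146 138 138 138 139 139 138
  135 131 119 115 125 139 148 151 146 138 135 135 136 137]
 [114 127 135 137 134 133 145 165 177 175 161 144 137 137 139 139 138 138
  136 130 119 11
[... 4967 characters left out ...]
125 139 239 249 241 196 153 154 131  84 114 175 210 224 217 206 206 188
  157 176 192 226 238 239 239 239 236 237]
 [129 133 242 249 246 241 230 182 152  92  74 107 149 170 163 156 160 169
  169 202 230 239 239 238 238 239 237 235]
 [136 130 199 248 244 244 247 234 228 152 130 146 167 164 167 169 172 174
  175 230 241 239 238 238 237 239 238 236]
 [154 126 141 247 246 243 244 246 247 230 224 205 214 192 185 200 224 228
  224 239 240 237 237 236 237 239 238 236]
 [172 132 136 239 246 242 242 243 244 243 244 237 239 231 229 231 240 242
  239 238 238 238 237 237 237 239 239 237]
 [179 138 130 195 247 244 242 241 242 243 243 242 240 241 241 239 237 240
  238 238 237 238 236 237 237 239 239 239]]
```

The screw is the only strongly dark spot (74) on the collar rim, at top px (256,212). That puts it at world direction ~155° with r≈28 mm.

| Item | Value |
|---|---|
| Shaft axis | (0.479, 0.1605) |
| Stand yaw | 0.34 |
| Bush direction | 199.5° |
| Flat faces | ~249° (19.5×25 mm D, the centroid lies on the back side) |

The shaft therefore needs about −50° and the collar about +45°. I move over the shaft first.

Emit:
jog_arm --targets '[{"dx": -25,"dy": 28,"dz": 0,"rz": -0.12,"gripper": 0},{"dx": -50,"dy": 56,"dz": 0,"rz": -0.24,"gripper": 0},{"dx": -75,"dy": 84,"dz": 0,"rz": -0.36,"gripper": 0},{"dx": -100,"dy": 112,"dz": 0,"rz": -0.48,"gripper": 0},{"dx": -125,"dy": 140,"dz": 0,"rz": -0.6,"gripper": 0},{"dx": -150,"dy": 168,"dz": 0,"rz": -0.72,"gripper": 0},{"dx": -175,"dy": 196,"dz": 0,"rz": -0.84,"gripper": 0},{"dx": -200,"dy": 224,"dz": 0,"rz": -0.96,"gripper": 0}]'

```text
invalid input at $.targets[0]: expected keys dx, dy, dz, rx, ry, rz, gripper
```

```bash
cat > go.py <<'E'
import sys,numpy as np
from scipy.spatial.transform import Rotation as R
from station import arm
s=arm.get_state();M=R.from_euler("xyz",s["ee_rot"])
def goal(x,y,z,yawdeg):
    G=R.from_euler("xyz",[np.pi,0,np.radians(yawdeg)])
    print("d mm",np.round(M.inv().apply(np.array([x,y,z])-s["eef_pos"])*1000,1),"rv",np.round((M.inv()*G).as_rotvec(),3))
print("t",round(s["t"],2),"pos",s["eef_pos"].round(4),"yaw",np.degrees(s["ee_rot"][2]).round(1),"q",s["q"].round(2),"F",s["force"].round(1),"w",round(s["width"],4),"g",round(s["gripper_force"],1))
if len(sys.argv)>1: goal(*map(float,sys.argv[1:]))
E
python3 go.py .479 .1605 .200 -21
```

```text
t 0.1 pos [ 0.1921 -0.6467  0.2477] yaw -163.5 q [-0.99  0.36  0.01 -0.   -1.22 -0.29] F [0.5 0.4 0. ] w 0.0878 g 0.0
d mm [-504.9  692.    48.7] rv [ 1.000e-03  2.000e-03 -2.486e+00]
```

Emit:
jog_arm --targets '[{"dx": -25,"dy": 28,"dz": 0,"rx": 0,"ry": 0,"rz": -0.12,"gripper": 0},{"dx": -50,"dy": 56,"dz": 0,"rx": 0,"ry": 0,"rz": -0.24,"gripper": 0},{"dx": -75,"dy": 84,"dz": 0,"rx": 0,"ry": 0,"rz": -0.36,"gripper": 0},{"dx": -100,"dy": 112,"dz": 0,"rx": 0,"ry": 0,"rz": -0.48,"gripper": 0},{"dx": -125,"dy": 140,"dz": 0,"rx": 0,"ry": 0,"rz": -0.6,"gripper": 0},{"dx": -150,"dy": 168,"dz": 0,"rx": 0,"ry": 0,"rz": -0.72,"gripper": 0},{"dx": -175,"dy": 196,"dz": 0,"rx": 0,"ry": 0,"rz": -0.84,"gripper": 0},{"dx": -200,"dy": 224,"dz": 0,"rx": 0,"ry": 0,"rz": -0.96,"gripper": 0}]'

```text
t: 0.77
eef_pos: [0.3203, -0.3736, 0.2483]
ee_rot: [3.141, 0.0, -1.887]
force: [1.5, -0.2, 0.4]
width: 0.0873
gripper_force: 0.0
```

```bash
python3 go.py .479 .1605 .200 -21
```

```text
t 0.77 pos [ 0.3203 -0.3736  0.2483] yaw -108.1 q [-0.46  0.05 -0.38 -0.   -1.14  0.15] F [ 1.5 -0.2  0.4] w 0.0873 g 0.0
d mm [-557.    15.3   48.4] rv [ 0.     0.    -1.521]
```

Emit:
jog_arm --targets '[{"dx": -36,"dy": 3,"dz": 0,"rx": 0,"ry": 0,"rz": -0.1,"gripper": 0},{"dx": -72,"dy": 6,"dz": 0,"rx": 0,"ry": 0,"rz": -0.2,"gripper": 0},{"dx": -108,"dy": 9,"dz": 0,"rx": 0,"ry": 0,"rz": -0.3,"gripper": 0},{"dx": -144,"dy": 12,"dz": 0,"rx": 0,"ry": 0,"rz": -0.4,"gripper": 0},{"dx": -180,"dy": 15,"dz": 0,"rx": 0,"ry": 0,"rz": -0.5,"gripper": 0},{"dx": -216,"dy": 18,"dz": 0,"rx": 0,"ry": 0,"rz": -0.6,"gripper": 0},{"dx": -252,"dy": 20,"dz": 0,"rx": 0,"ry": 0,"rz": -0.7,"gripper": 0},{"dx": -288,"dy": 20,"dz": 0,"rx": 0,"ry": 0,"rz": -0.8,"gripper": 0}]'

```text
t: 1.43
eef_pos: [0.3918, -0.0941, 0.2487]
ee_rot: [-3.141, 0.0, -1.088]
force: [0.7, -0.3, 0.6]
width: 0.0879
gripper_force: 0.0
```

```bash
python3 go.py .479 .1605 .180 -21
```

```text
t 1.43 pos [ 0.3918 -0.0941  0.2487] yaw -62.3 q [ 0.26 -0.11 -0.54 -0.   -1.14  0.22] F [ 0.7 -0.3  0.6] w 0.0879 g 0.0
d mm [-185.  -195.4   68.8] rv [-0.001 -0.    -0.721]
```

Emit:
jog_arm --targets '[{"dx": -24,"dy": -25,"dz": 0,"rx": 0,"ry": 0,"rz": -0.1,"gripper": 0},{"dx": -48,"dy": -50,"dz": 0,"rx": 0,"ry": 0,"rz": -0.2,"gripper": 0},{"dx": -72,"dy": -75,"dz": 5,"rx": 0,"ry": 0,"rz": -0.3,"gripper": 0},{"dx": -96,"dy": -100,"dz": 10,"rx": 0,"ry": 0,"rz": -0.4,"gripper": 0},{"dx": -120,"dy": -125,"dz": 20,"rx": 0,"ry": 0,"rz": -0.5,"gripper": 0},{"dx": -144,"dy": -150,"dz": 35,"rx": 0,"ry": 0,"rz": -0.6,"gripper": 0},{"dx": -168,"dy": -175,"dz": 52,"rx": 0,"ry": 0,"rz": -0.68,"gripper": 0},{"dx": -185,"dy": -195,"dz": 69,"rx": 0,"ry": 0,"rz": -0.72,"gripper": 0}]'

```text
t: 2.1
eef_pos: [0.4808, 0.1607, 0.1789]
ee_rot: [-3.141, -0.0, -0.367]
force: [0.1, 0.4, 0.4]
width: 0.0878
gripper_force: 0.0
```

```bash
python3 go.py .479 .1605 .092 -21
```

```text
t 2.1 pos [0.4808 0.1607 0.1789] yaw -21.0 q [ 0.71  0.14 -0.45  0.   -0.98  0.49] F [0.1 0.4 0.4] w 0.0878 g 0.0
d mm [-1.7  0.9 86.9] rv [-0.001 -0.    -0.001]
```

Emit:
jog_arm --targets '[{"dx": -1,"dy": 0,"dz": 18,"rx": 0,"ry": 0,"rz": 0,"gripper": 0},{"dx": -2,"dy": 0,"dz": 36,"rx": 0,"ry": 0,"rz": 0,"gripper": 0},{"dx": -2,"dy": 1,"dz": 54,"rx": 0,"ry": 0,"rz": 0,"gripper": 0},{"dx": -2,"dy": 1,"dz": 72,"rx": 0,"ry": 0,"rz": 0,"gripper": 0},{"dx": -2,"dy": 1,"dz": 87,"rx": 0,"ry": 0,"rz": 0,"gripper": 0},{"dx": -2,"dy": 1,"dz": 87,"rx": 0,"ry": 0,"rz": 0,"gripper": 0},{"dx": -2,"dy": 1,"dz": 87,"rx": 0,"ry": 0,"rz": 0,"gripper": 0.5},{"dx": -2,"dy": 1,"dz": 87,"rx": 0,"ry": 0,"rz": 0,"gripper": 0.5}]' --force 20

```text
t: 2.77
eef_pos: [0.4785, 0.1582, 0.0933]
ee_rot: [-3.141, -0.0, -0.373]
force: [0.3, 0.2, 0.2]
width: 0.0795
gripper_force: 0.0
```

Emit:
jog_arm --targets '[{"dx": 0,"dy": 0,"dz": 0,"rx": 0,"ry": 0,"rz": 0,"gripper": 1},{"dx": 0,"dy": 0,"dz": 0,"rx": 0,"ry": 0,"rz": 0,"gripper": 1},{"dx": 0,"dy": 0,"dz": 0,"rx": 0,"ry": 0,"rz": 0,"gripper": 1},{"dx": 0,"dy": 0,"dz": 0,"rx": 0,"ry": 0,"rz": 0,"gripper": 1},{"dx": 0,"dy": 0,"dz": 0,"rx": 0,"ry": 0,"rz": 0,"gripper": 1},{"dx": 0,"dy": 0,"dz": 0,"rx": 0,"ry": 0,"rz": 0,"gripper": 1},{"dx": 0,"dy": 0,"dz": 0,"rx": 0,"ry": 0,"rz": 0,"gripper": 1},{"dx": 0,"dy": 0,"dz": 0,"rx": 0,"ry": 0,"rz": 0,"gripper": 1}]' --force 20

```text
t: 3.43
eef_pos: [0.4792, 0.1598, 0.0928]
ee_rot: [-3.137, -0.001, -0.373]
force: [1.2, 19.3, -10.5]
width: 0.0264
gripper_force: 8.8
```

```bash
python3 go.py .479 .1605 .092 -71;python3 -c "from station import arm;print(arm.get_state()['moment'])"
```

```text
t 3.43 pos [0.4792 0.1598 0.0928] yaw -21.4 q [ 0.71  0.24 -0.56 -0.   -0.76  0.49] F [  1.2  19.3 -10.5] w 0.0264 g 8.8
d mm [-0.4 -0.6  0.8] rv [-0.004  0.001  0.866]
[6.55175496e+00 4.40782436e-03 1.24851301e-01]
```

Emit:
jog_arm --targets '[{"dx": 0,"dy": -0.5,"dz": 0,"rx": 0,"ry": 0,"rz": 0,"gripper": 1},{"dx": 0,"dy": -1,"dz": 0,"rx": 0,"ry": 0,"rz": 0,"gripper": 1},{"dx": 0,"dy": -1.5,"dz": 0,"rx": 0,"ry": 0,"rz": 0,"gripper": 1},{"dx": 0,"dy": -1.5,"dz": 0,"rx": 0,"ry": 0,"rz": 0,"gripper": 1},{"dx": 0,"dy": -1.5,"dz": 0,"rx": 0,"ry": 0,"rz": 0,"gripper": 1},{"dx": 0,"dy": -1.5,"dz": 0,"rx": 0,"ry": 0,"rz": 0,"gripper": 1},{"dx": 0,"dy": -1.5,"dz": 0,"rx": 0,"ry": 0,"rz": 0,"gripper": 1},{"dx": 0,"dy": -1.5,"dz": 0,"rx": 0,"ry": 0,"rz": 0,"gripper": 1}]' --force 20

```text
t: 4.1
eef_pos: [0.4805, 0.1627, 0.0927]
ee_rot: [-3.135, -0.002, -0.372]
force: [2.5, 12.7, -7.7]
width: 0.0202
gripper_force: 20.0
```

```bash
python3 go.py .479 .1605 .092 -71;python3 -c "from station import arm;print(arm.get_state()['moment'])"
```

```text
t 4.1 pos [0.4805 0.1627 0.0927] yaw -21.3 q [ 0.71  0.24 -0.56 -0.   -0.76  0.49] F [ 2.5 12.7 -7.7] w 0.0202 g 20.0
d mm [-0.5  2.6  0.7] rv [-0.007  0.001  0.867]
[ 4.63325721 -0.4648172   0.03901467]
```

The width of 20.2 mm means the flat is seated between the pads, so it faces 248.7°. I turn it by −49°.

Emit:
jog_arm --targets '[{"dx": 0.3,"dy": -1,"dz": 0,"rx": 0,"ry": 0,"rz": 0.1,"gripper": 1},{"dx": 0.6,"dy": -1,"dz": 0,"rx": 0,"ry": 0,"rz": 0.21,"gripper": 1},{"dx": 0.9,"dy": -0.8,"dz": 0,"rx": 0,"ry": 0,"rz": 0.32,"gripper": 1},{"dx": 1.2,"dy": -0.6,"dz": 0,"rx": 0,"ry": 0,"rz": 0.43,"gripper": 1},{"dx": 1.5,"dy": -0.4,"dz": 0,"rx": 0,"ry": 0,"rz": 0.54,"gripper": 1},{"dx": 1.8,"dy": -0.2,"dz": 0,"rx": 0,"ry": 0,"rz": 0.65,"gripper": 1},{"dx": 2,"dy": 0,"dz": 0,"rx": 0,"ry": 0,"rz": 0.76,"gripper": 1},{"dx": 2.1,"dy": 0,"dz": 0,"rx": 0,"ry": 0,"rz": 0.86,"gripper": 1}]' --force 35

```text
t: 4.77
eef_pos: [0.4812, 0.1605, 0.0927]
ee_rot: [-3.139, 0.002, -1.238]
force: [-1.8, 7.5, -0.9]
width: 0.0202
gripper_force: 34.9
```

Emit:
jog_arm --targets '[{"dx": 0,"dy": 0,"dz": 0,"rx": 0,"ry": 0,"rz": 0,"gripper": 1},{"dx": 0,"dy": 0,"dz": 0,"rx": 0,"ry": 0,"rz": 0,"gripper": 1},{"dx": 0,"dy": 0,"dz": 0,"rx": 0,"ry": 0,"rz": 0,"gripper": 1},{"dx": 0,"dy": 0,"dz": 0,"rx": 0,"ry": 0,"rz": 0,"gripper": 1},{"dx": 0,"dy": 0,"dz": 0,"rx": 0,"ry": 0,"rz": 0,"gripper": 1},{"dx": 0,"dy": 0,"dz": 0,"rx": 0,"ry": 0,"rz": 0,"gripper": 1},{"dx": 0,"dy": 0,"dz": 0,"rx": 0,"ry": 0,"rz": 0,"gripper": 1},{"dx": 0,"dy": 0,"dz": 0,"rx": 0,"ry": 0,"rz": 0,"gripper": 1}]'

```text
t: 5.43
eef_pos: [0.4812, 0.1605, 0.0927]
ee_rot: [-3.139, 0.002, -1.233]
force: [-1.1, 8.8, -2.6]
width: 0.0202
gripper_force: 34.9
```

```bash
python3 go.py .479 .1605 .180 -70.7;python3 -c "from station import arm;print(arm.get_state()['moment'])"
```

```text
t 5.43 pos [0.4812 0.1605 0.0927] yaw -70.6 q [ 0.71  0.25 -0.56 -0.   -0.77 -0.37] F [-1.1  8.8 -2.6] w 0.0202 g 34.9
d mm [ -0.9   1.9 -87.3] rv [-0.002  0.002  0.001]
[ 2.97557566  0.8020142  -0.03186209]
```

Emit:
jog_arm --targets '[{"dx": 0,"dy": 0,"dz": 0,"rx": 0,"ry": 0,"rz": 0,"gripper": 0.3},{"dx": 0,"dy": 0,"dz": 0,"rx": 0,"ry": 0,"rz": 0,"gripper": 0.3},{"dx": 0,"dy": 0,"dz": 0,"rx": 0,"ry": 0,"rz": 0,"gripper": 0.3},{"dx": 0,"dy": 0,"dz": -10,"rx": 0,"ry": 0,"rz": 0,"gripper": 0.3},{"dx": 0,"dy": 0,"dz": -30,"rx": 0,"ry": 0,"rz": 0,"gripper": 0.3},{"dx": 0,"dy": 0,"dz": -50,"rx": 0,"ry": 0,"rz": 0,"gripper": 0},{"dx": 0,"dy": 0,"dz": -70,"rx": 0,"ry": 0,"rz": 0,"gripper": 0},{"dx": 0,"dy": 0,"dz": -90,"rx": 0,"ry": 0,"rz": 0,"gripper": 0}]'

```text
t: 6.1
eef_pos: [0.4805, 0.1582, 0.1843]
ee_rot: [-3.141, -0.0, -1.233]
force: [1.0, 0.2, 0.0]
width: 0.0677
gripper_force: 0.0
```

```bash
python3 - <<'E'
from station import arm
import cv2,numpy as np
im=[]
for n,(x0,y0,w,h) in(("side",(215,180,44,44)),("top",(238,183,44,44))):
    f=arm.grab_frame(n);np.savez(f"{n}1.npz",**f);i=f["frame"][y0:y0+h,x0:x0+w,::-1]
    im.append(cv2.resize(i,(396,396),interpolation=cv2.INTER_CUBIC))
cv2.imwrite("pics/crop2.png",np.hstack(im))
E
python3 go.py .479 .160 .18 -24.5
```

```text
t 6.2 pos [0.4823 0.1593 0.1867] yaw -70.6 q [ 0.71  0.13 -0.44  0.   -0.99 -0.37] F [-0.   0.5  1.1] w 0.0755 g 0.0
d mm [-1.8  2.9  6.7] rv [-0.006 -0.001 -0.805]
```

View pics/crop2.png

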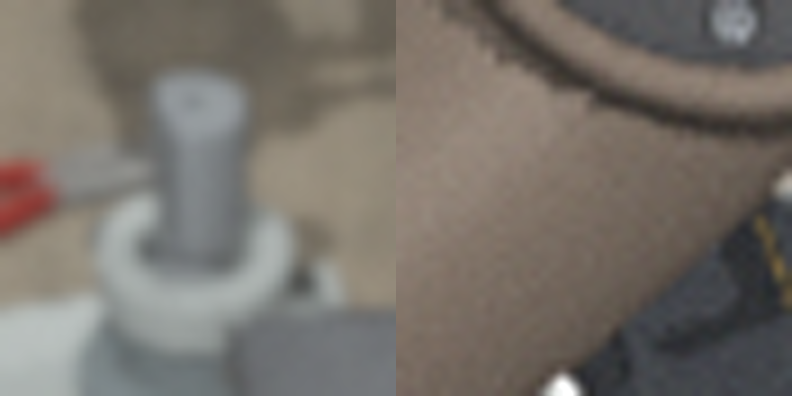

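The side view shows the shaft now narrower, with its flat towards −x (the bush side) and the collar unchanged. I check the clearances for the collar grip.

Run:
```python
from h import *
f=load("top");z=f["z_map"];v,u=np.mgrid[:384,:512]
p=(np.stack([(u-f["cx"])*z/f["fx"],(v-f["cy"])*z/f["fy"],z,np.ones_like(z)],-1)@np.linalg.inv(f["view"]).T)[...,:3].reshape(-1,3)
d=p[:,:2]-[.479,.16]
for yaw in(-25,0,19.5):
    a=np.radians(yaw);x=d@[np.cos(a),np.sin(a)];y=d@[np.sin(a),-np.cos(a)]
    print(yaw,"body",p[(abs(x)<.045)&(abs(y)<.1)&(np.hypot(*d.T)>.03)][:,2].max(),"fingers",p[(abs(x)<.014)&(abs(y)<.07)&(abs(y)>.04)][:,2].max())
```

```text
-25 body 0.0317088991705059 fingers 0.014853785711552048
0 body 0.12163993618364166 fingers 0.01288179186607974
19.5 body 0.11520180822825687 fingers 0.011789449393428963
```

Emit:
jog_arm --targets '[{"dx": 0,"dy": 0,"dz": 0,"rx": 0,"ry": 0,"rz": -0.1,"gripper": 0},{"dx": 0,"dy": 0,"dz": 0,"rx": 0,"ry": 0,"rz": -0.2,"gripper": 0},{"dx": -0.5,"dy": 1,"dz": 0,"rx": 0,"ry": 0,"rz": -0.3,"gripper": 0},{"dx": -1,"dy": 2,"dz": 0,"rx": 0,"ry": 0,"rz": -0.42,"gripper": 0},{"dx": -1.5,"dy": 2.5,"dz": 3,"rx": 0,"ry": 0,"rz": -0.54,"gripper": 0},{"dx": -2,"dy": 3,"dz": 6,"rx": 0,"ry": 0,"rz": -0.65,"gripper": 0},{"dx": -2,"dy": 3,"dz": 6,"rx": 0,"ry": 0,"rz": -0.75,"gripper": 0},{"dx": -2,"dy": 3,"dz": 6,"rx": 0,"ry": 0,"rz": -0.8,"gripper": 0}]'

```text
t: 6.87
eef_pos: [0.4768, 0.159, 0.1765]
ee_rot: [3.141, 0.0, -0.427]
force: [0.3, 0.4, 0.6]
width: 0.0877
gripper_force: 0.0
```

```bash
python3 go.py .479 .160 .064 -24.5
```

```text
t 6.87 pos [0.4768 0.159  0.1765] yaw -24.5 q [ 0.71  0.14 -0.46  0.   -0.97  0.43] F [0.3 0.4 0.6] w 0.0877 g 0.0
d mm [  1.6  -1.9 112.5] rv [0.001 0.    0.   ]
```

Run:
```python
from h import *
f=load("top");z=f["z_map"];v,u=np.mgrid[:384,:512]
p=(np.stack([(u-f["cx"])*z/f["fx"],(v-f["cy"])*z/f["fy"],z,np.ones_like(z)],-1)@np.linalg.inv(f["view"]).T)[...,:3].reshape(-1,3)
d=p[:,:2]-[.479,.16]
for yaw in range(-75,25,5):
    a=np.radians(yaw);x=d@[np.cos(a),np.sin(a)];y=d@[np.sin(a),-np.cos(a)]
    print(yaw,"body",[p[(abs(x)<.039+e)&(abs(y)<.0965+e)&(np.hypot(*d.T)>.03)][:,2].max().round(3) for e in(.0,.006)],"fingers",p[(abs(x)<.014)&(abs(y)<.065)&(abs(y)>.03)][:,2].max().round(3))
```

```text
-75 body [np.float64(0.085), np.float64(0.085)] fingers 0.017
-70 body [np.float64(0.085), np.float64(0.085)] fingers 0.017
-65 body [np.float64(0.085), np.float64(0.085)] fingers 0.017
-60 body [np.float64(0.085), np.float64(0.085)] fingers 0.017
-55 body [np.float64(0.085), np.float64(0.085)] fingers 0.019
-50 body [np.float64(0.085), np.float64(0.085)] fingers 0.02
-45 body [np.float64(0.085), np.float64(0.085)] fingers 0.02
-40 body [np.float64(0.082), np.float64(0.085)] fingers 0.02
-35 body [np.float64(0.032), np.float64(0.082)] fingers 0.02
-30 body [np.float64(0.032), np.float64(0.032)] fingers 0.022
-25 body [np.float64(0.032), np.float64(0.032)] fingers 0.022
-20 body [np.float64(0.032), np.float64(0.032)] fingers 0.022
-15 body [np.float64(0.032), np.float64(0.108)] fingers 0.022
-10 body [np.float64(0.114), np.float64(0.12)] fingers 0.022
-5 body [np.float64(0.119), np.float64(0.122)] fingers 0.014
0 body [np.float64(0.117), np.float64(0.123)] fingers 0.014
5 body [np.float64(0.114), np.float64(0.123)] fingers 0.013
10 body [np.float64(0.108), np.float64(0.121)] fingers 0.014
15 body [np.float64(0.108), np.float64(0.119)] fingers 0.019
20 body [np.float64(0.108), np.float64(0.119)] fingers 0.019
```

The body would hit the covered box (z≈0.12) at yaw > −15°. So I grip the collar at yaw −67° and turn to −22°, which is clear throughout and keeps the fingers ~48° off the screw.

Emit:
jog_arm --targets '[{"dx": 1,"dy": -1,"dz": 0,"rx": 0,"ry": 0,"rz": 0.1,"gripper": 0.15},{"dx": 1.6,"dy": -1.9,"dz": 0,"rx": 0,"ry": 0,"rz": 0.2,"gripper": 0.15},{"dx": 1.6,"dy": -1.9,"dz": 0,"rx": 0,"ry": 0,"rz": 0.3,"gripper": 0.15},{"dx": 1.6,"dy": -1.9,"dz": 0,"rx": 0,"ry": 0,"rz": 0.4,"gripper": 0.15},{"dx": 1.6,"dy": -1.9,"dz": 10,"rx": 0,"ry": 0,"rz": 0.5,"gripper": 0.15},{"dx": 1.6,"dy": -1.9,"dz": 20,"rx": 0,"ry": 0,"rz": 0.6,"gripper": 0.15},{"dx": 1.6,"dy": -1.9,"dz": 30,"rx": 0,"ry": 0,"rz": 0.7,"gripper": 0.15},{"dx": 1.6,"dy": -1.9,"dz": 40,"rx": 0,"ry": 0,"rz": 0.74,"gripper": 0.15}]'

```text
t: 7.53
eef_pos: [0.4792, 0.1602, 0.1364]
ee_rot: [3.141, -0.0, -1.179]
force: [-0.5, -0.4, 0.8]
width: 0.0741
gripper_force: 0.0
```

```bash
python3 go.py .479 .160 .064 -67
```

```text
t 7.53 pos [0.4792 0.1602 0.1364] yaw -67.5 q [ 0.71  0.19 -0.51 -0.   -0.87 -0.32] F [-0.5 -0.4  0.8] w 0.0741 g 0.0
d mm [ 0.1  0.2 72.4] rv [ 0.    -0.    -0.009]
```

Emit:
jog_arm --targets '[{"dx": 0,"dy": 0,"dz": 18,"rx": 0,"ry": 0,"rz": 0,"gripper": 0.15},{"dx": 0,"dy": 0,"dz": 36,"rx": 0,"ry": 0,"rz": 0,"gripper": 0.15},{"dx": 0,"dy": 0,"dz": 54,"rx": 0,"ry": 0,"rz": 0,"gripper": 0.15},{"dx": 0,"dy": 0,"dz": 66,"rx": 0,"ry": 0,"rz": 0,"gripper": 0.15},{"dx": 0,"dy": 0,"dz": 72,"rx": 0,"ry": 0,"rz": 0,"gripper": 0.15},{"dx": 0,"dy": 0,"dz": 72,"rx": 0,"ry": 0,"rz": 0,"gripper": 0.2},{"dx": 0,"dy": 0,"dz": 72,"rx": 0,"ry": 0,"rz": 0,"gripper": 0.3},{"dx": 0,"dy": 0,"dz": 72,"rx": 0,"ry": 0,"rz": 0,"gripper": 0.4}]' --force 12

```text
t: 8.2
eef_pos: [0.4799, 0.1608, 0.0654]
ee_rot: [-3.14, 0.0, -1.173]
force: [0.3, 0.2, -0.3]
width: 0.0616
gripper_force: 0.0
```

Emit:
jog_arm --targets '[{"dx": 0,"dy": 0,"dz": 0,"rx": 0,"ry": 0,"rz": 0,"gripper": 1},{"dx": 0,"dy": 0,"dz": 0,"rx": 0,"ry": 0,"rz": 0,"gripper": 1},{"dx": 0,"dy": 0,"dz": 0,"rx": 0,"ry": 0,"rz": 0,"gripper": 1},{"dx": 0,"dy": 0,"dz": 0,"rx": 0,"ry": 0,"rz": 0,"gripper": 1},{"dx": 0,"dy": 0,"dz": 0,"rx": 0,"ry": 0,"rz": 0,"gripper": 1},{"dx": 0,"dy": 0,"dz": 0,"rx": 0,"ry": 0,"rz": 0,"gripper": 1},{"dx": 0,"dy": 0,"dz": 0,"rx": 0,"ry": 0,"rz": 0,"gripper": 1},{"dx": 0,"dy": 0,"dz": 0,"rx": 0,"ry": 0,"rz": 0,"gripper": 1}]' --force 12

```text
t: 8.87
eef_pos: [0.4797, 0.1607, 0.0653]
ee_rot: [-3.141, 0.0, -1.173]
force: [-1.7, -0.1, 5.6]
width: 0.047
gripper_force: 12.0
```

```bash
python3 go.py .479 .160 .064 -22;python3 -c "from station import arm;print(arm.get_state()['moment'])"
```

```text
t 8.87 pos [0.4797 0.1607 0.0653] yaw -67.2 q [ 0.71  0.29 -0.59  0.   -0.7  -0.31] F [-1.7 -0.1  5.6] w 0.047 g 12.0
d mm [0.4 0.9 1.3] rv [-0.001 -0.    -0.789]
[0.02113892 0.85825324 0.01537819]
```

Emit:
jog_arm --targets '[{"dx": 0,"dy": 0,"dz": -1,"rx": 0,"ry": 0,"rz": -0.08,"gripper": 1},{"dx": 0,"dy": 0,"dz": -2,"rx": 0,"ry": 0,"rz": -0.18,"gripper": 1},{"dx": 0,"dy": 0,"dz": -2,"rx": 0,"ry": 0,"rz": -0.28,"gripper": 1},{"dx": 0,"dy": 0,"dz": -2,"rx": 0,"ry": 0,"rz": -0.38,"gripper": 1},{"dx": 0,"dy": 0,"dz": -2,"rx": 0,"ry": 0,"rz": -0.48,"gripper": 1},{"dx": 0,"dy": 0,"dz": -2,"rx": 0,"ry": 0,"rz": -0.58,"gripper": 1},{"dx": 0,"dy": 0,"dz": -2,"rx": 0,"ry": 0,"rz": -0.68,"gripper": 1},{"dx": 0,"dy": 0,"dz": -2,"rx": 0,"ry": 0,"rz": -0.78,"gripper": 1}]' --force 20

```text
t: 9.53
eef_pos: [0.4793, 0.1605, 0.0665]
ee_rot: [3.142, 0.0, -0.388]
force: [0.3, -0.3, -0.8]
width: 0.0469
gripper_force: 20.0
```

```bash
python3 - <<'E'
from station import arm
import cv2,numpy as np
im=[]
for n,(x0,y0,w,h) in(("side",(205,185,44,44)),("top",(238,183,44,60))):
    f=arm.grab_frame(n);np.savez(f"{n}2.npz",**f);i=f["frame"][y0:y0+h,x0:x0+w,::-1]
    im.append(cv2.resize(i,(396,396),interpolation=cv2.INTER_CUBIC))
cv2.imwrite("pics/crop3.png",np.hstack(im))
E
python3 go.py .479 .160 .089 -22;python3 -c "from station import arm;print(arm.get_state()['moment'])"
```

```text
t 9.63 pos [0.4793 0.1605 0.0665] yaw -22.4 q [ 0.71  0.28 -0.58 -0.   -0.7   0.47] F [ 0.5  0.4 -1. ] w 0.0467 g 20.0
d mm [ -0.1   0.6 -22.5] rv [-0.     0.    -0.007]
[-0.04388153  0.13327838  0.01287811]
```

View pics/crop3.png

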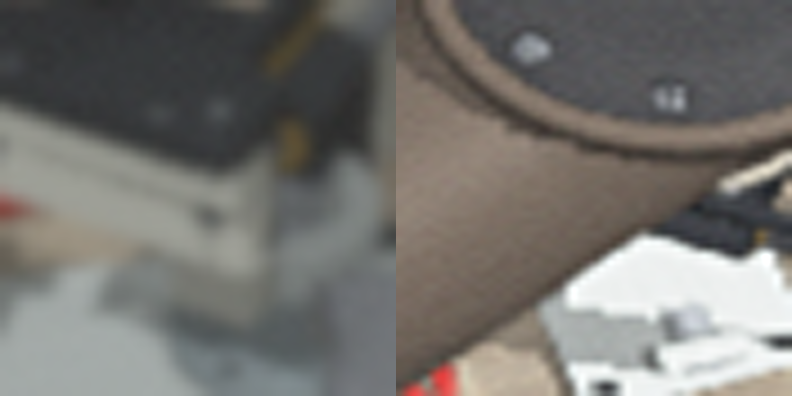

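The pictures show only the gripper over the collar; the screw is hidden behind the finger near side px (225,215). I lift gently and watch the force.

Emit:
jog_arm --targets '[{"dx": 0,"dy": 0,"dz": -1.5,"rx": 0,"ry": 0,"rz": 0,"gripper": 1},{"dx": 0,"dy": 0,"dz": -3,"rx": 0,"ry": 0,"rz": 0,"gripper": 1},{"dx": 0,"dy": 0,"dz": -4.5,"rx": 0,"ry": 0,"rz": 0,"gripper": 1},{"dx": 0,"dy": 0,"dz": -6,"rx": 0,"ry": 0,"rz": 0,"gripper": 1},{"dx": 0,"dy": 0,"dz": -7.5,"rx": 0,"ry": 0,"rz": 0,"gripper": 1},{"dx": 0,"dy": 0,"dz": -9,"rx": 0,"ry": 0,"rz": 0,"gripper": 1},{"dx": 0,"dy": 0,"dz": -9,"rx": 0,"ry": 0,"rz": 0,"gripper": 1},{"dx": 0,"dy": 0,"dz": -9,"rx": 0,"ry": 0,"rz": 0,"gripper": 1}]'

```text
t: 10.3
eef_pos: [0.4794, 0.1606, 0.0757]
ee_rot: [-3.141, -0.0, -0.393]
force: [0.0, -0.6, 0.1]
width: 0.0467
gripper_force: 20.0
```

```bash
python3 go.py .479 .160 .089 -22;python3 -c "from station import arm;print(arm.get_state()['moment'])"
```

```text
t 10.3 pos [0.4794 0.1606 0.0757] yaw -22.5 q [ 0.71  0.27 -0.58 -0.   -0.72  0.47] F [ 0.  -0.6  0.1] w 0.0467 g 20.0
d mm [ -0.2   0.7 -13.3] rv [-0.    -0.    -0.009]
[-0.07551665  0.11417913 -0.03464604]
```

Emit:
jog_arm --targets '[{"dx": 0,"dy": 0,"dz": -2,"rx": 0,"ry": 0,"rz": 0,"gripper": 1},{"dx": 0,"dy": 0,"dz": -4,"rx": 0,"ry": 0,"rz": 0,"gripper": 1},{"dx": 0,"dy": 0,"dz": -6,"rx": 0,"ry": 0,"rz": 0,"gripper": 1},{"dx": 0,"dy": 0,"dz": -8,"rx": 0,"ry": 0,"rz": 0,"gripper": 1},{"dx": 0,"dy": 0,"dz": -10,"rx": 0,"ry": 0,"rz": 0,"gripper": 1},{"dx": 0,"dy": 0,"dz": -12,"rx": 0,"ry": 0,"rz": 0,"gripper": 1},{"dx": 0,"dy": 0,"dz": -13.5,"rx": 0,"ry": 0,"rz": 0,"gripper": 1},{"dx": 0,"dy": 0,"dz": -13.5,"rx": 0,"ry": 0,"rz": 0,"gripper": 1}]'

```text
t: 10.97
eef_pos: [0.4796, 0.1606, 0.0895]
ee_rot: [-3.141, -0.0, -0.393]
force: [0.3, 0.2, -1.1]
width: 0.0465
gripper_force: 20.0
```

```bash
python3 - <<'E'
from station import arm
import cv2,numpy as np
im=[]
for n,(x0,y0,w,h) in(("side",(185,175,66,66)),("top",(238,183,60,60))):
    f=arm.grab_frame(n);np.savez(f"{n}3.npz",**f);i=f["frame"][y0:y0+h,x0:x0+w,::-1]
    im.append(cv2.resize(i,(396,396),interpolation=cv2.INTER_CUBIC))
cv2.imwrite("pics/crop4.png",np.hstack(im))
E
python3 go.py .479 .160 .089 -22;python3 -c "from station import arm;print(arm.get_state()['moment'])"
```

```text
t 11.07 pos [0.4794 0.1605 0.0891] yaw -22.5 q [ 0.71  0.25 -0.56 -0.   -0.76  0.47] F [-0.2  0.5 -0.7] w 0.0466 g 20.0
d mm [-0.1  0.6  0.1] rv [-0.    -0.    -0.009]
[-0.05114769  0.17407616  0.02527706]
```

View pics/crop4.png

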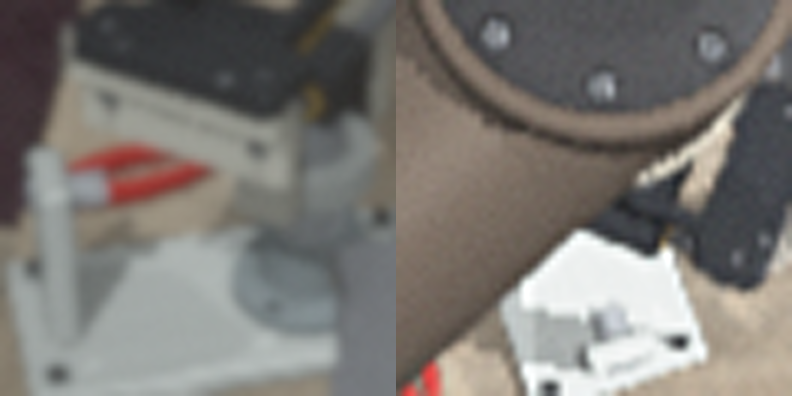

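The housing is now bare in the side view, around (285,270), so the collar is up in the fingers, with 20 N of grip and 46.6 mm width. I check the shaft angle numerically on the frame taken after the turn.

Run:
```python
from h import *
for k in(0,1):
    f=load("side",k);z=f["z_map"];v,u=np.mgrid[:384,:512]
    p=(np.stack([(u-f["cx"])*z/f["fx"],(v-f["cy"])*z/f["fy"],z,np.ones_like(z)],-1)@np.linalg.inv(f["view"]).T)[...,:3]
    q=p[(np.hypot(p[...,0]-.479,p[...,1]-.16)<.03)&(p[...,2]>.094)&(p[...,2]<.103)]
    r=cv2.minAreaRect(q[:,:2].astype(np.float32)*1000);print(k,len(q),q.mean(0).round(4),r)
f=load("side",3);a=np.radians(199)
for r in(.0285,.024): print(proj(f,np.array([.479+r*np.cos(a),.16+r*np.sin(a),.071])).round(1))
print(f["frame"].mean(2).astype(int)[198:212,216:236])
```

```text
0 68 [0.4787 0.1614 0.0972] ((479.6463317871094, 163.13153076171875), (21.486427307128906, 23.730289459228516), 68.21202087402344)
1 69 [0.4798 0.1603 0.097 ] ((479.8133239746094, 160.89407348632812), (22.39955711364746, 24.848745346069336), 40.74457550048828)
[223.9 203.1]
[225.9 202.8]
[[156 155 153 153 152 149 147 142 142 138 125 121 129 137 138 131 124 117
  107 100]
 [154 156 155 155 155 154 153 151 150 140 116 101 107 124 133 135 130 120
  109 101]
 [149 151 154 154 154 155 155 155 153 144 125 109 108 124 139 142 135 122
  107  98]
 [132 138 144 146 150 153 155 154 155 151 140 128 126 136 149 149 141 124
  106  94]
 [109 115 119 126 136 145 151 153 153 152 149 143 142 149 153 153 145 126
  105  94]
 [ 90  90  92 101 117 134 144 149 149 148 148 146 147 153 155 155 144 126
  107 102]
 [ 83  86  93 106 119 134 144 145 139 135 138 140 144 150 154 154 144 127
  112 109]
 [ 90 102 113 126 134 140 144 141 129 121 124 129 134 142 147 146 140 123
  112 112]
 [110 121 132 137 140 141 141 135 123 115 116 118 121 126 131 131 127 117
  109 110]
 [129 135 138 140 139 139 137 130 122 116 113 114 116 117 119 118 115 111
  106 108]
 [139 139 138 138 136 135 130 122 117 116 116 115 116 114 116 115 112 109
  107 107]
 [142 142 139 137 133 131 122 113 113 113 115 115 116 115 116 115 114 109
  106 104]
 [143 141 139 136 133 126 115 107 108 110 112 113 113 115 115 116 113 109
  103 102]
 [140 140 138 135 129 121 112 108 106 105 105 106 107 109 112 113 112 108
  103 102]]
```

The shaft angle is fixed by the seated flat grip, and the collar is at TCP height 0.089, which puts the screw at ≈0.071. I hand in.

```bash
python3 -c "from station import arm;print(arm.job_done())"
```

```text
the job is handed in; nothing more can be done
None
```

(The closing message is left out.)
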